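Bring a cast tile under the thickness gauge

ROBOT

A 7-joint arm with a two-finger parallel gripper is mounted at the origin on a cart in front of the work surface, level with it; the furniture and walls round the work are solid. World frame = base frame: x ahead of the robot, y to its left, z up, the work surface at z = 0. Lengths are in m, angles in rad, forces in N, time in s.
With the tool pointing down it reaches from about 0.4 to 0.85 m from the base axis. Payload 10.4 kg.
Tool frame: the origin (TCP) lies at the very end of the fingers, on their centre line; the grasp point (between the pads) lies 19 mm behind it (manip.tcp_to_grasp is the z of the grasp point in the tool frame, in m); z points along the fingers, x is the direction in which the jaws open and shut, and the axes are right-handed (so a half turn about z gives the same grasp; the last joint's range is limited). The gripper opens to 85 mm and grips with 20 to 120 N. Pads are 22 mm wide; open, the fingers measure 114 mm over their backs; the gripper's body (76 mm by 85 mm) begins 54 mm behind the grasp point. The pads swing forward as they close: fully open they stand 13 mm farther back than shut.
Start: joints at [1.106, 0.332, -0.065, 1.46, 0.022, 1.35, -0.088], TCP at [0.267, -0.565, 0.231] pointing down, gripper open.
Joint ranges: [-2.6, 2.6], [-0.5, 2.12], [-1.47, 1.34], [0.16, 2.42], [-1.27, 4.41], [0.06, 2.06], [-2.6, 2.6]. Speed limits (rad/s): [2.22, 2.22, 2.79, 2.79, 3.14, 3.14, 3.14].

INTERFACE

Orientations are given as a unit quaternion [x, y, z, w].
In Python, from workcell import manip gives the robot as it stands.
- The arm moves only by the tool servo_tool, never from a script. Its argument "moves" is a list of rows, each an object with "travel": the shift along the tool's x, y, z in mm, a list of three; "dr": the turn, a rotation vector about the tool's x, y, z in degrees, a list of three. A call has 1 to 12 rows; each row shifts and turns the commanded pose from where the row before left it, along the tool's axes as they then stand; what a row does not reach is not made up. A row lasts 1/8 s, in which the tool goes at most 62.5 mm and 10.7 degrees, less where a joint would pass 70% of its speed; a pose out of reach is approached as far as the arm can. A call is refused whole if a number of a shift passes 62.5 or a number of a turn 10.7, either way. A call with a gripper value outside its range is refused whole. "claw" is the closure, from 0 (fully open) to 1 (shut), set as the call begins (left out, the last holds). The fingers move at their own pace and stop on an object; "squeeze" is the grip in N (left out, the last holds). Time passes only in rows, so rows that do not move let the fingers close. It gives the time, the measured TCP pose, the force and the opening at its end, in the units of the state.
- manip.get_obs(): the state, without advancing time (a new reading comes with each control period).
- manip.camera(name): name is "side" or "top"; returns the picture (480x640x3 uint8, blue, green, red); there is no depth.
- manip.calibration(name): a dict with "intrinsics" (3x3 intrinsics, pixels), "view" (4x4, takes a point from world to camera coordinates). Camera axes: x right, y down, z forward; pixel columns grow to the right and rows downward; lengths in m; the calibration is good to about 2 mm. A picture is of the moment at which its call begins. calibration takes no time and is no camera call.
- manip.hand_in(): hands the job in, once; it reports no verdict.
The state is a dict: "clock": time; "joint_pos": joint angles; "joint_velocities": joint speeds; "tau": joint torques, N m; "position": TCP position; "ee_rot": TCP orientation; "ft_force": force on the tool from outside, world axes, zero at the start; "torque": the same for the moment, N m; "grip_width": opening from 0.0 (shut) to 1.0 (fully open).
Only numpy, scipy, OpenCV 4.12 (cv2) and the standard library are available. Lean on these libraries where they do the work, as an engineer would, in place of code of your own. Each camera call takes 0.05 s, during which the arm holds its last target. There are 200 camera calls.

TASK

Get the cast hexagonal tile ready for a thickness reading on the small measuring slide. With a fingertip, first push the tile flat along the stage until it is fully home in its black nest; then press the stage's orange lock button right down, keep it down while you push the stage along its rails to the end stop under the dial gauge, and let the button come up so that the stage is locked there with the tile still home. Pick nothing up, keep off the dial gauge, and leave everything else where it is.

Things in the scene. Friction and masses are not known exactly. Their poses are not given: they have to be found in the camera images.
- nest (a point): On the stage (aluminium plate on two rails): where the tile's underside centre belongs, on the plate's face 41 mm above the table. Axes: x = the stage's travel, towards the dial gauge; y = the way to push the tile home; z up. Three slick black fences 6.5 mm high fit half the hexagon: one straight at y = +38.6 mm, two slanting beside it; the -y side is open.
- hex_tile: Grey cast hexagon, 10 mm thick, 76 mm across flats, 87 over corners, 0.12 kg, loose. Origin: centre of its underside; its x is square to two flats. Starts flat on the stage, 8 to 20 mm short of home towards nest -y, turned up to 0.07 rad, a flat facing -y: push on that flat's middle. Home: origin at point nest, its x along nest y (either way round), all three fences touched.
- stage_edge (a point): Middle of the stage plate's upper edge on the nest's open side (34 mm from point nest, nest -y), axes as nest. A tile that is home still sticks out 4 mm past this edge and more before, so a fingertip beside it can reach below the tile's underside: nothing is there down to the base plate, 10 mm above the table.
- gauge_stage (a joint): Travel of the stage along nest x in m: 0 parked, 0.120 at the end stop below the gauge. About 1.2 N moves it when unlocked. While the lock button is up, a tooth under it sits in a slotted strip (pitch 10 mm) and the stage cannot move more than about 1 mm.
- lock_button (a joint): How far the orange lock button is pressed, in m: 0 up, 0.007 fully down; a spring (about 2 N at the start, 5 N fully down) returns it. The stage is free only while it is pressed more than about 0.005; let go on the way, it locks again at the nearest slot.
- button_top (a point): Centre of the upper face of the round orange lock button, 28 mm across, 62 mm above the table when up, on the stage's near end, 105 mm behind point nest (nest -x); axes as nest. It rides with the stage and sinks when pressed. A black housing, 36 x 44 mm, surrounds it 9 mm below its face.
- thumb_wall (a point): Middle of the top of the upright aluminium thumb wall beside the button (nest +x side), 82 mm above the table, 20 mm above the button; 8 mm thick, 44 mm wide; axes as nest. Its face towards the button is 16 mm from the button's centre: a fingertip that holds the button down can push the stage by this wall.
- measuring_slide: The whole slide, fixed to the table: grey base plate 344 x 92 x 10 mm. Origin: on the table below point nest of the parked stage; x along the travel, y as nest y, z up; the plate reaches from x = -138 to +206 mm.
- dial_gauge: The dial gauge on its post, fixed to the slide, its origin and axes those of measuring_slide: round case 55 mm across, 29 mm thick, centre at x = +119 mm, 120 mm above the table, its face towards the parked stage; post 16 mm thick and 164 mm high at x = +189 mm. Not to be touched.
- gauge_spindle (a joint): Lift of the gauge's spindle with its small roller tip, in m: 0 hanging free, 49 mm above the table; about 0.002 when it rests on the tile. The arriving tile lifts it by itself.
- masking_tape: Bystander: roll of masking tape lying flat, 96 mm across, 25 mm high; origin under its centre.
- dial_timer: Bystander: round kitchen timer, white with black dial, 68 mm across, 42 mm high; origin under its centre.
- coaster_b: Bystander: round speckled cast coaster, 92 mm across, 9 mm thick; origin under its centre.
- bubble_level: Bystander: yellow spirit level, 120 x 18 x 28 mm; origin under its centre.
- marker: Bystander: red and white marker pen lying on the table, 135 mm long.

How it is judged:
On the way, in this order (a step that is already met when the one before it is completed fails the run):
1. the tile is pushed home in the nest while the stage is still parked (value of joint gauge_stage below 0.004 m and y of hex_tile in the frame of nest above -0.0025 m and x of hex_tile in the frame of nest between -0.003 and 0.003 m), for 0.2 s.
2. the stage is on its way with the lock button held down (value of joint lock_button above 0.004 m and value of joint gauge_stage between 0.03 and 0.11 m), for 0.1 s.
At the end, for the whole second after the job is handed in: the stage stands within 2.5 mm of its end stop with the lock button up again (within 1.5 mm), so that it is locked; the tile lies flat and still in the nest, within 3 mm and 0.06 rad of home, and the gauge's roller rests on it (value of joint gauge_stage above 0.1175 m and value of joint lock_button below 0.0015 m and velocity of joint gauge_stage below 0.01 m/s and value of joint gauge_spindle above 0.001 m and y of hex_tile in the frame of nest between -0.003 and 0.003 m and x of hex_tile in the frame of nest between -0.003 and 0.003 m and z of hex_tile in the frame of nest below 0.003 m and angle between hex_tile's own z axis and vertical below 0.06 rad and angle between the x axis of hex_tile and the y axis of nest, either way round below 0.06 rad and linear speed of hex_tile below 0.01 m/s); the robot touches nothing.
It fails at once if the tile is lifted or tipped instead of pushed flat (z of hex_tile in the frame of nest above 0.006 m or angle between hex_tile's own z axis and vertical above 0.15 rad).
It fails at once if the lock button is let up on the way (value of joint gauge_stage between 0.012 and 0.105 m and value of joint lock_button below 0.002 m).
It fails at once if the robot bumps the dial gauge (contact force between any of the arm, the fingers and dial_gauge above 3 N).
It fails at once if a bystander is knocked out of its place (distance of any of masking_tape, dial_timer, coaster_b, bubble_level, marker from where it was at the start of the episode above 0.02 m).
It also fails if it takes over 48 s, if anything falls off the work surface, if the arm or the gripper's body presses on something with over 40 N, if the wrist force passes 120 N, or if a joint passes its speed limit or range.

## Working session

There is one attempt and no reset: what is moved stays moved. The work goes in short steps, Python scripts to look and compute and a tool call to move; the robot and the scene stay as the last step left them, time stands still between calls to the robot, and variables do not carry over. Pictures are saved under pics/ and viewed, on a budget of 10 in all, crops included, one or two more only if the job needs it, and the job is handed in when it is done.

Besides the shell and the picture viewer there is one more tool, called as a command line: name --argument value ..., lists and objects as JSON in quotes. servo_tool: Moves the arm, as the interface text tells. Its arguments: {"type":"object","properties":{"moves":{"type":"array","items":{"type":"object","properties":{"travel":{"type":"array","items":{"type":"number"}},"dr":{"type":"array","items":{"type":"number"}}}}},"claw":{"type":"number"},"squeeze":{"type":"number"}},"required":["moves"]}

```bash
mkdir -p pics; cat > h.py <<'E'
import numpy as np, cv2
from scipy.spatial.transform import Rotation as R
from workcell import manip
def ray(name,u,v,z):
    c=manip.calibration(name);K=np.array(c["intrinsics"]);V=np.array(c["view"])
    d=V[:3,:3].T@np.linalg.inv(K)@np.array([u,v,1.]);o=-V[:3,:3].T@V[:3,3]
    return o+d*(z-o[2])/d[2]
def proj(name,p):
    c=manip.calibration(name);K=np.array(c["intrinsics"]);V=np.array(c["view"])
    q=K@(V[:3,:3]@np.array(p)+V[:3,3]);return q[:2]/q[2]
E
python3 - <<'E'
from h import *
for n in("top","side"):
    im=manip.camera(n);cv2.imwrite(f"pics/{n}0.png",im)
    c=manip.calibration(n);V=np.array(c["view"]);print(n,-V[:3,:3].T@V[:3,3],c["intrinsics"])
    h=cv2.cvtColor(im,cv2.COLOR_BGR2HSV)
    m=cv2.inRange(h,(5,150,120),(18,255,255));k,l,s,ce=cv2.connectedComponentsWithStats(m)
    for i in range(1,k):
        if s[i,4]>40: print(s[i],ce[i],ray(n,*ce[i],.062))
o=manip.get_obs();print(o)
E
```

```text
top [ 0.4547437  -0.03753611  1.02458877] [[505.29416063   0.         312.82842888]
 [  0.         505.29416063 234.04231734]
 [  0.           0.           1.        ]]
[  203     0   189    78 10199] [300.50485342  43.85773115] [ 0.93183763 -0.02124164  0.062     ]
[200   3   4  12  47] [201.46808511   8.38297872] [1.00184931 0.17769979 0.062     ]
[393   6   4  13  44] [394.61363636  11.97727273] [ 1.00257747 -0.20916354  0.062     ]
[199  28   4  14  50] [200.52  34.74] [0.94671759 0.17764995 0.062     ]
[393  32   5  13  54] [395.25925926  38.09259259] [ 0.94772303 -0.21027448  0.062     ]
[197  55   5  13  55] [199.34545455  61.14545455] [0.89207877 0.17804311 0.062     ]
[394  58   4  14  51] [395.45098039  64.37254902] [ 0.89310103 -0.21046808  0.062     ]
[ 248   78   94   20 1003] [296.17248255  88.02691924] [ 0.84071556 -0.01410511  0.062     ]
[353  80  32  19 264] [372.18560606  89.84469697] [ 0.83984379 -0.16421857  0.062     ]
[214  85  27  11 110] [226.57272727  92.40909091] [0.82920977 0.1224595  0.062     ]
[252 101  68   6 246] [284.32113821 103.90243902] [0.8079993
[... 989 characters left out ...]
ray([ 1.10639374,  0.33280302, -0.06467961,  1.46086616,  0.02161173,
        1.34988996, -0.08848522]), 'joint_velocities': array([ 5.24243041e-04, -3.57638000e-03,  9.62019712e-05, -1.54601945e-03,
       -1.14554371e-05,  2.84352787e-04,  1.24311137e-03]), 'tau': array([ 2.00297494e-03, -6.26751208e+01,  4.94698563e-02, -3.92424488e+01,
        1.62586238e-02,  7.00391785e-03,  8.92236130e-06]), 'position': array([ 0.26707001, -0.56469343,  0.23059476]), 'ee_rot': array([ 8.44862381e-01, -5.34983320e-01, -5.56120482e-04, -3.07413079e-04]), 'ft_force': array([ 0.14510809, -0.31105475,  0.66802931]), 'torque': array([-0.01201103,  0.02283067, -0.03211211]), 'grip_width': 0.9994085383986625}
```

View pics/top0.png

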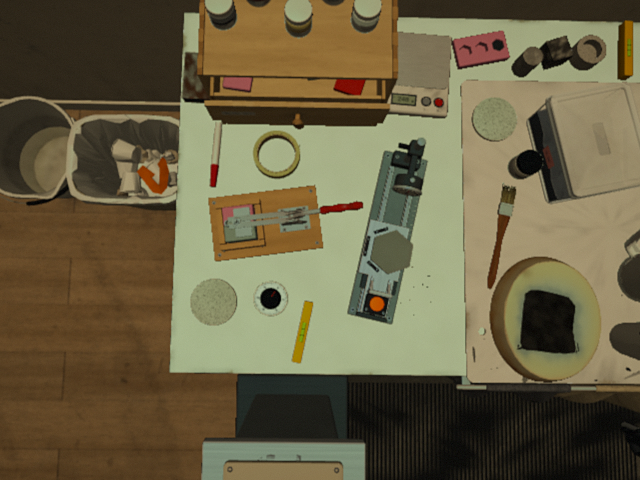

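View pics/side0.png

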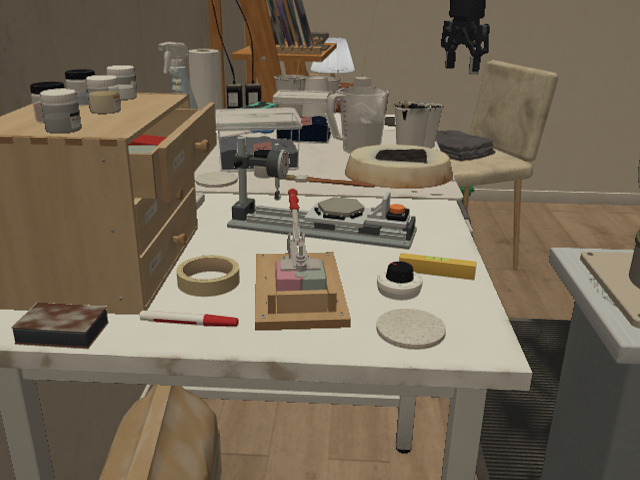

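```bash
python3 - <<'E'
from h import *
im=cv2.imread("pics/top0.png")
c=im[140:330,335:445];cv2.imwrite("pics/c1.png",cv2.convertScaleAbs(cv2.resize(c[70:190],None,fx=5,fy=5,interpolation=cv2.INTER_CUBIC),alpha=1.4))
E
```

```text
(no output)
```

View pics/c1.png

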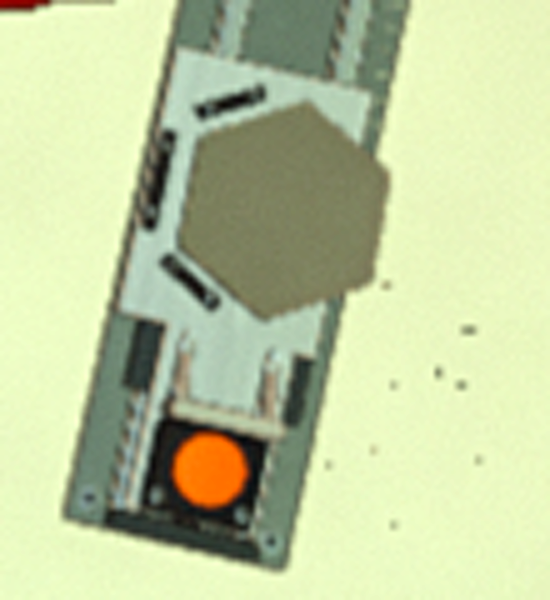

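The crop shows the button at crop (210,470), tile corners (308,100), (390,170), (373,280), (265,320), (178,245), (195,140). The right base edge runs (285,570) to (409,10), and the fences are on the left.

```bash
cat >> h.py <<'E'
def tile(im,u0=360,u1=425,v0=200,v1=285):
    P=[]
    h=cv2.cvtColor(im,cv2.COLOR_BGR2HSV);b=im.astype(int)
    ref=np.median(im[248:258,384:396].reshape(-1,3),axis=0)
    m=(np.abs(b-ref).max(2)<22).astype(np.uint8)
    k=np.zeros_like(m);k[v0:v1,u0:u1]=1
    m=cv2.morphologyEx(m*k,cv2.MORPH_OPEN,np.ones((5,5)))
    c=max(cv2.findContours(m,0,2)[0],key=cv2.contourArea)
    return c
E
python3 - <<'E'
from h import *
im=cv2.imread("pics/top0.png")
f=lambda u,v,z:ray("top",335+u/5,210+v/5,z)
R1,R2=f(285,570,.01),f(409,10,.01);L1,L2=f(65,517,.01),f(178,20,.01)
for a,b in((R1,R2),(L1,L2)):print("edge",np.arctan2(*(b-a)[[1,0]]))
print("near end",np.arctan2(*(R1-L1)[[1,0]])+np.pi/2, np.linalg.norm(R1-L1), (R1+L1)/2)
B=ray("top",376.44,303.56,.062);a=np.mean([np.arctan2(*(b-a)[[1,0]]) for a,b in((R1,R2),(L1,L2))])
ex=np.array([np.cos(a),np.sin(a)]);ey=np.array([-ex[1],ex[0]])
N=B[:2]+.105*ex;print("nest",N,a)
M=(R1+L1)[:2]/2+.138*ex;print("nest by base",M)
c=tile(im);P=np.array([ray("top",p[0][0],p[0][1],.051)[:2] for p in c])
mo=cv2.moments(c);T=ray("top",mo["m10"]/mo["m00"],mo["m01"]/mo["m00"],.051)[:2]
print("tile",T,"in nest",(T-N)@ex,(T-N)@ey, "area",cv2.contourArea(P.astype(np.float32)))
C=np.array([f(u,v,.051)[:2] for u,v in((308,100),(390,170),(373,280),(265,320),(178,245),(195,140))])
print("corners",C.mean(0),(C-N)@np.c_[ex,ey])
d=C[1]-C[2];print("flat ang",np.arctan2(d[1],d[0])-a)
for nm,q in(("far",f(180,50,.041)),("",f(370,93,.041))):print((q[:2]-N)@np.c_[ex,ey])
Y=manip.get_obs();A=R.from_quat(Y["ee_rot"]).as_matrix();print(A)
E
```

```text
edge -0.2231853434036904
edge -0.21984773460582407
near end -0.2219455643199857 0.08986534996316402 [ 0.38966735 -0.16723325  0.01      ]
nest [ 0.52389612 -0.19583386] -0.22151653900475723
nest by base [ 0.52429538 -0.19755314]
tile [ 0.52105001 -0.20312807] in nest -0.0011739612837545028 -0.0077413001075837444 area 0.004754877745715813
corners [ 0.52075088 -0.20438828] [[ 0.04230348 -0.00859732]
 [ 0.02309943 -0.04549082]
 [-0.02006109 -0.04815956]
 [-0.04480976 -0.01087325]
 [-0.02445835  0.02815971]
 [ 0.01679289  0.03074262]]
flat ang 0.061754316279168886
[0.05129474 0.04320728]
[ 0.05220204 -0.03326264]
[[ 4.27585076e-01 -9.03974906e-01 -6.10768810e-04]
 [-9.03974222e-01 -4.27585505e-01  1.11447386e-03]
 [-1.26861229e-03  7.55868723e-05 -9.99999192e-01]]
```

servo_tool --moves '[{"dr": [0, 0, -10.4]}, {"dr": [0, 0, -10.4]}, {"dr": [0, 0, -10.4]}, {"dr": [0, 0, -10.4]}, {"dr": [0, 0, -10.4]}, {"travel": [20, -40, 0]}, {"travel": [25, -50, 0]}, {"travel": [25, -50, 0]}, {"travel": [25, -50, 0]}, {"travel": [25, -50, 0]}, {"travel": [25, -50, 0]}, {"travel": [20, -40, 0]}]' --claw 1 --squeeze 40

```text
$.moves[0]: bad value
```

servo_tool --moves '[{"travel": [0, 0, 0], "dr": [0, 0, -10.4]}, {"travel": [0, 0, 0], "dr": [0, 0, -10.4]}, {"travel": [0, 0, 0], "dr": [0, 0, -10.4]}, {"travel": [0, 0, 0], "dr": [0, 0, -10.4]}, {"travel": [0, 0, 0], "dr": [0, 0, -10.4]}, {"travel": [20, -40, 0], "dr": [0, 0, 0]}, {"travel": [25, -50, 0], "dr": [0, 0, 0]}, {"travel": [25, -50, 0], "dr": [0, 0, 0]}, {"travel": [25, -50, 0], "dr": [0, 0, 0]}, {"travel": [25, -50, 0], "dr": [0, 0, 0]}, {"travel": [25, -50, 0], "dr": [0, 0, 0]}, {"travel": [20, -40, 0], "dr": [0, 0, 0]}]' --claw 1 --squeeze 40

```text
clock: 1.6
position: [0.5018, -0.277, 0.2311]
ee_rot: [0.994, -0.11, -0.0, -0.0]
ft_force: [0.5, -0.7, -0.4]
grip_width: 0.001
```

servo_tool --moves '[{"travel": [3, 0, 40], "dr": [0, 0, 0]}, {"travel": [0, 0, 45], "dr": [0, 0, 0]}, {"travel": [0, 0, 45], "dr": [0, 0, 0]}, {"travel": [0, 0, 35], "dr": [0, 0, 0]}, {"travel": [0, 0, 20], "dr": [0, 0, 0]}, {"travel": [0, 0, 12], "dr": [0, 0, 0]}, {"travel": [0, 0, 0], "dr": [0, 0, 0]}, {"travel": [0, 0, 0], "dr": [0, 0, 0]}]'

```text
clock: 2.6
position: [0.5044, -0.2803, 0.0355]
ee_rot: [0.994, -0.111, 0.001, 0.0]
ft_force: [0.3, 0.2, -0.4]
grip_width: -0.003
```

```bash
python3 - <<'E'
from h import *
a=cv2.imread("pics/top0.png")
im=manip.camera("top");s=manip.camera("side");o=manip.get_obs();print(o["position"],o["ft_force"])
A=cv2.resize(im[210:330,335:455],(480,480),interpolation=2);B=cv2.resize(s[150:260,310:430],(320,293),interpolation=2)
out=np.zeros((480,800,3),np.uint8);out[:,:480]=A;out[:293,480:]=B
cv2.imwrite("pics/c2.png",out);print(proj("top",o["position"]),proj("side",o["position"]))
E
```

```text
[ 0.50428928 -0.28033189  0.03545218] [ 0.7885659  -0.12452471 -0.58444707]
[429.22693843 261.20794678] [350.72072889 199.00170877]
```

View pics/c2.png

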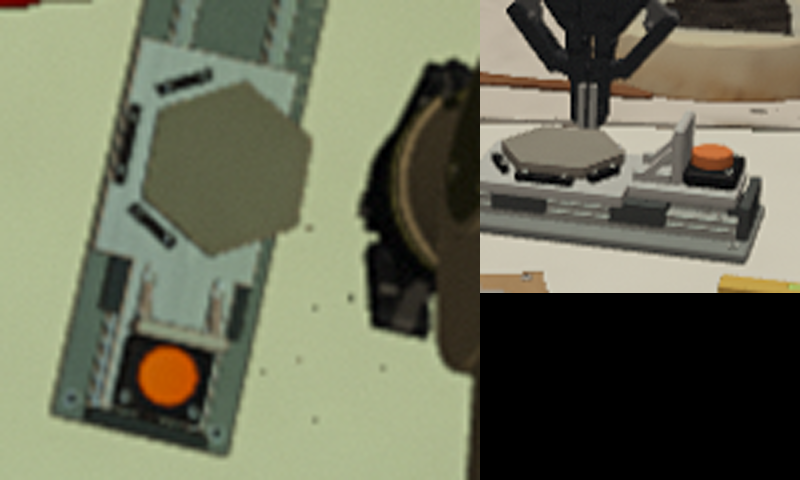

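The gripper sits beside the tile (about crop 430,205), aligned with its open-side flat. Next is a slow push.

servo_tool --moves '[{"travel": [0, -8, 0], "dr": [0, 0, 0]}, {"travel": [0, -8, 0], "dr": [0, 0, 0]}, {"travel": [0, -4, 0], "dr": [0, 0, 0]}, {"travel": [0, -2, 0], "dr": [0, 0, 0]}, {"travel": [0, -2, 0], "dr": [0, 0, 0]}, {"travel": [0, -2, 0], "dr": [0, 0, 0]}, {"travel": [0, -2, 0], "dr": [0, 0, 0]}, {"travel": [0, -2, 0], "dr": [0, 0, 0]}, {"travel": [0, -2, 0], "dr": [0, 0, 0]}, {"travel": [0, -1, 0], "dr": [0, 0, 0]}]'

```text
clock: 3.95
position: [0.5109, -0.2477, 0.0343]
ee_rot: [0.994, -0.11, 0.0, 0.0]
ft_force: [0.5, -1.4, -0.7]
grip_width: -0.0
```

servo_tool --moves '[{"travel": [0, -1, 0], "dr": [0, 0, 0]}, {"travel": [0, -1, 0], "dr": [0, 0, 0]}, {"travel": [0, 0, 0], "dr": [0, 0, 0]}]'

```text
clock: 4.32
position: [0.5114, -0.2457, 0.0343]
ee_rot: [0.994, -0.11, 0.0, -0.0]
ft_force: [-0.2, 0.5, 0.6]
grip_width: 0.001
```

```bash
cat >> h.py <<'E'
a=-0.2217;ex=np.array([np.cos(a),np.sin(a)]);ey=np.array([-ex[1],ex[0]]);N=np.array([.524,-.1965])
def nest(p): return (np.array(p)[:2]-N)@np.c_[ex,ey]*1000
E
cat > chk.py <<'E'
from h import *
im=manip.camera("top");o=manip.get_obs();print("tcp nest",nest(o["position"]),o["position"][2],"f",o["ft_force"][:2]@np.c_[ex,ey],o["ft_force"][2])
c=tile(im);m=cv2.moments(c);print("tile mask",nest(ray("top",m["m10"]/m["m00"],m["m01"]/m["m00"],.051)),cv2.contourArea(c))
E
python3 chk.py
```

```text
tcp nest [ -1.50304804 -50.78713503] 0.03432461170874994 f [ 0.36084679 -0.25506844] -0.4575525510812958
tile mask [-1.1377187   0.25700572] 1224.5
```

servo_tool --moves '[{"travel": [0, -1, 0], "dr": [0, 0, 0]}, {"travel": [0, -1, 0], "dr": [0, 0, 0]}, {"travel": [0, 0, 0], "dr": [0, 0, 0]}]'

```text
clock: 4.75
position: [0.5118, -0.2437, 0.0344]
ee_rot: [0.994, -0.11, 0.0, 0.0]
ft_force: [1.1, -0.1, 0.6]
grip_width: -0.001
```

servo_tool --moves '[{"travel": [0, -1, 0], "dr": [0, 0, 0]}, {"travel": [0, -1, 0], "dr": [0, 0, 0]}, {"travel": [0, 0, 0], "dr": [0, 0, 0]}]'

```text
clock: 5.12
position: [0.5121, -0.2422, 0.0343]
ee_rot: [0.994, -0.111, -0.0, 0.0]
ft_force: [-0.6, -2.7, 0.7]
grip_width: -0.002
```

```bash
python3 chk.py
```

```text
tcp nest [ -1.57138919 -47.21198017] 0.03434053153711969 f [-0.62823799 -1.77840476] 0.19933505124557543
tile mask [-1.20839568  2.8500133 ] 1185.0
```

servo_tool --moves '[{"travel": [0, -1, 0], "dr": [0, 0, 0]}, {"travel": [0, 0, 0], "dr": [0, 0, 0]}]'

```text
clock: 5.42
position: [0.512, -0.2421, 0.0343]
ee_rot: [0.994, -0.111, -0.0, 0.001]
ft_force: [-1.6, -6.1, 0.8]
grip_width: 0.001
```

servo_tool --moves '[{"travel": [0, -1, 0], "dr": [0, 0, 0]}, {"travel": [0, 0, 0], "dr": [0, 0, 0]}]'

```text
clock: 5.68
position: [0.5119, -0.242, 0.0344]
ee_rot: [0.994, -0.111, -0.0, 0.001]
ft_force: [-2.5, -7.2, 0.0]
grip_width: -0.002
```

servo_tool --moves '[{"travel": [0, -1, 0], "dr": [0, 0, 0]}, {"travel": [0, 0, 0], "dr": [0, 0, 0]}]'

```text
clock: 5.92
position: [0.5118, -0.2419, 0.0344]
ee_rot: [0.994, -0.112, -0.0, 0.002]
ft_force: [-3.3, -9.7, 0.4]
grip_width: 0.005
```

```bash
python3 chk.py
```

```text
tcp nest [ -1.93268674 -46.98952239] 0.03436636304042817 f [ -2.32927113 -10.4549242 ] 0.01879655375937836
tile mask [-1.42112201  3.10362887] 1177.5
```

servo_tool --moves '[{"travel": [0, 4, 0], "dr": [0, 0, 0]}, {"travel": [0, 20, 0], "dr": [0, 0, 0]}, {"travel": [0, 40, 0], "dr": [0, 0, 0]}, {"travel": [-10, 40, -40], "dr": [0, 0, 0]}, {"travel": [-30, 20, -40], "dr": [0, 0, 0]}, {"travel": [-30, 0, -20], "dr": [0, 0, 0]}, {"travel": [-30, 0, 0], "dr": [0, 0, 0]}, {"travel": [-7, 0, 0], "dr": [0, 0, 0]}, {"travel": [0, 0, 0], "dr": [0, 0, 0]}]'

```text
clock: 7.1
position: [0.3813, -0.3369, 0.1344]
ee_rot: [0.994, -0.111, 0.0, 0.0]
ft_force: [-0.7, -0.2, 0.2]
grip_width: 0.0
```

```bash
python3 chk.py; python3 - <<'E'
from h import *
im=manip.camera("top")
cv2.imwrite("pics/c3.png",cv2.convertScaleAbs(cv2.resize(im[210:330,335:465],None,fx=5,fy=5,interpolation=cv2.INTER_CUBIC)[:600],alpha=1.4))
m=cv2.inRange(cv2.cvtColor(im,cv2.COLOR_BGR2HSV)[290:320,360:395],(5,150,120),(18,255,255));mo=cv2.moments(m,True)
print(mo["m00"],nest(ray("top",360+mo["m10"]/mo["m00"],290+mo["m01"]/mo["m00"],.062)))
E
```

```text
tcp nest [-107.90213914 -168.05119325] 0.13432138864483223 f [0.05417517 0.71121074] 0.6620434675528822
tile mask [-0.78074825  0.99754782] 1252.5
162.0 [-105.25173716    0.61020318]
```

View pics/c3.png

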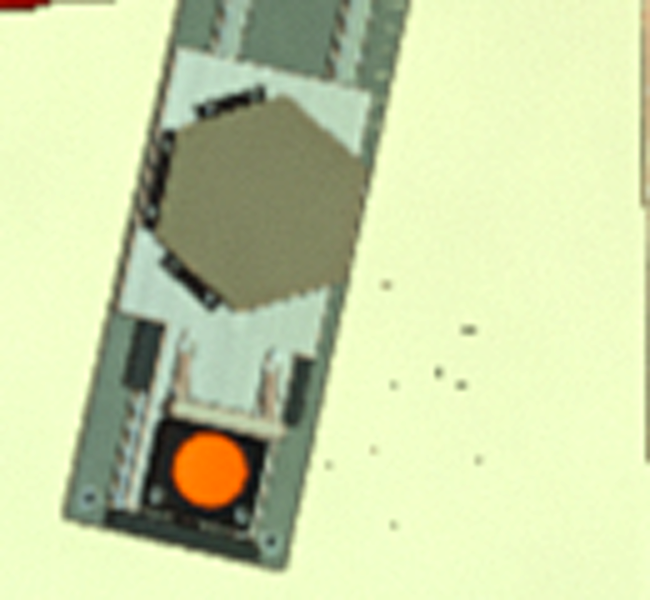

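The tile's edges sit against all three fences, at crop (230,100), (158,180) and (190,280). The button is still at crop (210,470). Next I move above it.

servo_tool --moves '[{"travel": [0, -30, 0], "dr": [0, 0, 0]}, {"travel": [0, -50, 0], "dr": [0, 0, 0]}, {"travel": [0, -50, 0], "dr": [0, 0, 0]}, {"travel": [0, -30, 0], "dr": [0, 0, 0]}, {"travel": [0, -8, 0], "dr": [0, 0, 0]}, {"travel": [0, 0, 30], "dr": [0, 0, 0]}, {"travel": [0, 0, 25], "dr": [0, 0, 0]}, {"travel": [0, 0, 10], "dr": [0, 0, 0]}, {"travel": [0, 0, 0], "dr": [0, 0, 0]}, {"travel": [0, 0, 0], "dr": [0, 0, 0]}]'

```text
clock: 8.45
position: [0.4188, -0.173, 0.0701]
ee_rot: [0.994, -0.111, 0.001, 0.0]
ft_force: [-1.3, 0.3, 0.5]
grip_width: 0.001
```

```bash
python3 - <<'E'
from h import *
s=manip.camera("side");o=manip.get_obs();print(nest(o["position"]),o["position"],o["ft_force"])
cv2.imwrite("pics/c4.png",cv2.convertScaleAbs(cv2.resize(s[140:260,300:450],None,fx=4,fy=4,interpolation=2),alpha=1.4))
E
```

```text
[-107.80942467   -0.16811072] [ 0.41879224 -0.17295796  0.07021419] [0.38696676 0.09511031 0.29533029]
```

View pics/c4.png

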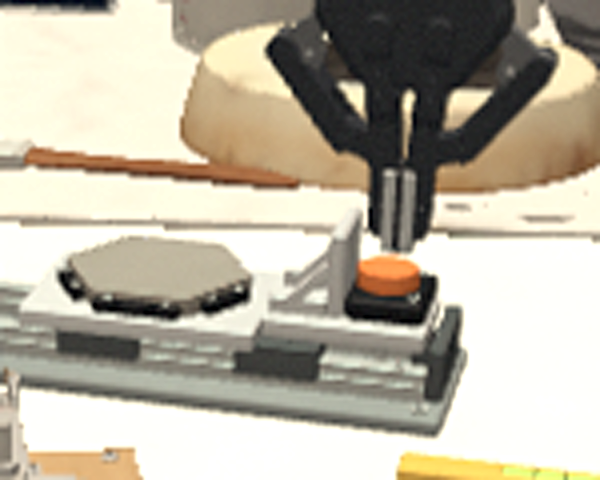

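The side view shows the shut fingers (tip at crop 397,250) right over the button (388,265), clear of the wall (345,230). Pressing down next.

servo_tool --moves '[{"travel": [0, 0, 5], "dr": [0, 0, 0]}, {"travel": [0, 0, 4], "dr": [0, 0, 0]}, {"travel": [0, 0, 3], "dr": [0, 0, 0]}, {"travel": [0, 0, 2], "dr": [0, 0, 0]}, {"travel": [0, 0, 2], "dr": [0, 0, 0]}, {"travel": [0, 0, 0], "dr": [0, 0, 0]}]'

```text
clock: 9.25
position: [0.4201, -0.1732, 0.0549]
ee_rot: [0.994, -0.11, 0.002, 0.001]
ft_force: [-0.1, 0.3, 15.5]
grip_width: 0.002
```

servo_tool --moves '[{"travel": [0, 0, 1], "dr": [0, 0, 0]}, {"travel": [0, 0, 1], "dr": [0, 0, 0]}, {"travel": [0, 0, 1], "dr": [0, 0, 0]}, {"travel": [0, 0, 0], "dr": [0, 0, 0]}]'

```text
clock: 9.75
position: [0.4231, -0.1739, 0.0545]
ee_rot: [0.994, -0.11, 0.005, 0.001]
ft_force: [0.2, 1.4, 36.4]
grip_width: 0.0
```

servo_tool --moves '[{"travel": [0, 0, -1], "dr": [0, 0, 0]}, {"travel": [1, 0, -0.5], "dr": [0, 0, 0]}, {"travel": [2, 0, 0], "dr": [0, 0, 0]}, {"travel": [3, 0, 0], "dr": [0, 0, 0]}, {"travel": [4, 0, 0], "dr": [0, 0, 0]}, {"travel": [5, 0, 0], "dr": [0, 0, 0]}, {"travel": [5, 0, 0], "dr": [0, 0, 0]}]'

```text
clock: 10.62
position: [0.4409, -0.1778, 0.0547]
ee_rot: [0.994, -0.11, 0.003, 0.001]
ft_force: [-1.0, 0.2, 26.6]
grip_width: -0.0
```

```bash
cat > chk2.py <<'E'
from h import *
im=manip.camera("top");o=manip.get_obs();print("tcp nest",nest(o["position"]),o["position"][2],"f",o["ft_force"][:2]@np.c_[ex,ey],o["ft_force"][2], R.from_quat(o["ee_rot"]).as_rotvec(True))
E
python3 chk2.py
```

```text
tcp nest [-8.44955113e+01 -3.09385977e-02] 0.05478576278504939 f [-0.04832429 -0.18635439] 23.72817726101159 [178.78444256 -19.85472917   0.63183728]
```

servo_tool --moves '[{"travel": [6, 0, 0], "dr": [0, 0, 0]}, {"travel": [7, 0, 0], "dr": [0, 0, 0]}, {"travel": [8, 0, 0], "dr": [0, 0, 0]}, {"travel": [8, 0, 0], "dr": [0, 0, 0]}, {"travel": [8, 0, 0], "dr": [0, 0, 0]}, {"travel": [8, 0, 0], "dr": [0, 0, 0]}, {"travel": [8, 0, 0], "dr": [0, 0, 0]}, {"travel": [8, 0, 0], "dr": [0, 0, 0]}, {"travel": [7, 0, 0], "dr": [0, 0, 0]}, {"travel": [5, 0, 0], "dr": [0, 0, 0]}, {"travel": [4, 0, 0], "dr": [0, 0, 0]}, {"travel": [3, 0, 0], "dr": [0, 0, 0]}]'

```text
clock: 12.18
position: [0.5185, -0.1951, 0.0548]
ee_rot: [0.994, -0.11, 0.003, 0.001]
ft_force: [-1.4, 1.4, 23.3]
grip_width: 0.0
```

```bash
python3 chk2.py; python3 - <<'E'
from h import *
s=manip.camera("side")
cv2.imwrite("pics/c5.png",cv2.convertScaleAbs(cv2.resize(s[120:260,220:420],None,fx=4,fy=4,interpolation=2),alpha=1.4))
E
```

```text
tcp nest [-5.24304752  0.16294873] 0.054838183952484174 f [-0.81037427  0.23950019] 22.276272860188914 [178.81090141 -19.86453831   0.5584853 ]
```

View pics/c5.png

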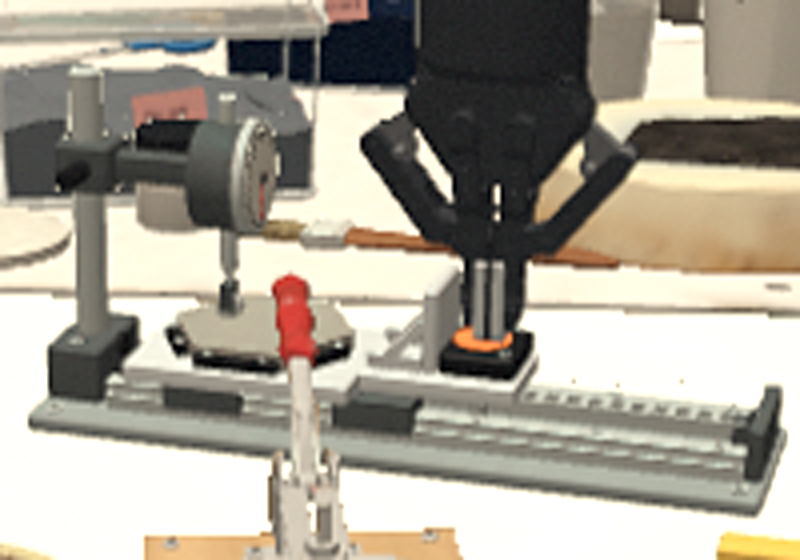

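The side view shows the button held down, the tile under the roller (crop 230,300), and the gripper's knuckle (365,140) well clear of the dial (270,170). I'll continue to the stop.

servo_tool --moves '[{"travel": [3, 0, 0], "dr": [0, 0, 0]}, {"travel": [3, 0, 0], "dr": [0, 0, 0]}, {"travel": [3, 0, 0], "dr": [0, 0, 0]}, {"travel": [3, 0, 0], "dr": [0, 0, 0]}, {"travel": [3, 0, 0], "dr": [0, 0, 0]}, {"travel": [2, 0, 0], "dr": [0, 0, 0]}, {"travel": [0, 0, 0], "dr": [0, 0, 0]}]'

```text
clock: 13.15
position: [0.5352, -0.1989, 0.0549]
ee_rot: [0.994, -0.11, 0.003, 0.001]
ft_force: [0.5, 0.4, 22.7]
grip_width: 0.003
```

servo_tool --moves '[{"travel": [2, 0, 0], "dr": [0, 0, 0]}, {"travel": [2, 0, 0], "dr": [0, 0, 0]}, {"travel": [0, 0, 0], "dr": [0, 0, 0]}]'

```text
clock: 13.52
position: [0.5362, -0.1991, 0.0547]
ee_rot: [0.994, -0.111, -0.0, 0.001]
ft_force: [-15.6, 4.2, 36.3]
grip_width: -0.0
```

```bash
python3 chk2.py
```

```text
tcp nest [12.48041962  0.14795701] 0.054639314889556714 f [-15.00968123  -0.07983041] 35.48953658384023 [ 1.78826676e+02 -1.98860643e+01 -2.99288932e-02]
```

```bash
python3 - <<'E'
from h import *
s=manip.camera("side")[120:260,220:420]
out=cv2.convertScaleAbs(cv2.resize(s,None,fx=4,fy=4,interpolation=2),alpha=1.4)
for d,c in((.120,(0,0,255)),(.110,(255,0,0))):
  for y in(-.022,.022):
    for x in(-.089,-.081):
      p=N+(d+x)*ex+y*ey;q=(proj("side",[*p,.082])-[220,120])*4;cv2.circle(out,tuple(int(t) for t in q),2,c,-1)
  for x in(-.123,):
    for y in (-.022,.022):
      p=N+(d+x)*ex+y*ey;q=(proj("side",[*p,.053])-[220,120])*4;cv2.circle(out,tuple(int(t) for t in q),2,c,-1)
cv2.imwrite("pics/c6.png",out)
E
```

```text
(no output)
```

View pics/c6.png

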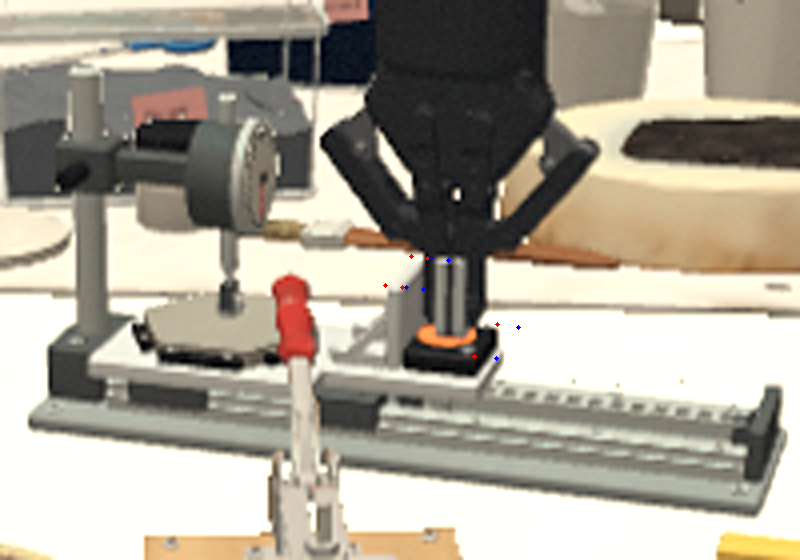

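The red marks (stage at 120 mm) fall on the wall's top corners (crop 386–402,287) and on the housing corner, and the force has risen to 15 N, so the stage is at its stop. Ease off slightly, then lift.

servo_tool --moves '[{"travel": [-1, 0, -1], "dr": [0, 0, 0]}, {"travel": [0, 0, -1], "dr": [0, 0, 0]}, {"travel": [0, 0, -2], "dr": [0, 0, 0]}, {"travel": [0, 0, -2], "dr": [0, 0, 0]}, {"travel": [0, 0, -3], "dr": [0, 0, 0]}, {"travel": [-1, 0, -4], "dr": [0, 0, 0]}, {"travel": [-2, 0, -10], "dr": [0, 0, 0]}, {"travel": [-3, 0, -25], "dr": [0, 0, 0]}, {"travel": [-20, 0, -40], "dr": [0, 0, 0]}, {"travel": [-40, 0, -40], "dr": [0, 0, 0]}, {"travel": [-50, 0, -20], "dr": [0, 0, 0]}, {"travel": [0, 0, 0], "dr": [0, 0, 0]}]'

```text
clock: 15.12
position: [0.4203, -0.1736, 0.2021]
ee_rot: [0.994, -0.111, 0.001, 0.002]
ft_force: [0.1, -1.4, 0.4]
grip_width: -0.001
```

servo_tool --moves '[{"travel": [0, 50, 0], "dr": [0, 0, 0]}, {"travel": [0, 50, 0], "dr": [0, 0, 0]}, {"travel": [0, 50, 0], "dr": [0, 0, 0]}, {"travel": [0, 20, 0], "dr": [0, 0, 0]}, {"travel": [0, 0, 0], "dr": [0, 0, 0]}]'

```text
clock: 15.75
position: [0.3845, -0.3398, 0.1992]
ee_rot: [0.994, -0.111, -0.0, -0.001]
ft_force: [-0.0, 0.6, -0.4]
grip_width: 0.001
```

```bash
python3 chk2.py; python3 - <<'E'
from h import *
im=manip.camera("top");s=manip.camera("side")
m=cv2.inRange(cv2.cvtColor(im,cv2.COLOR_BGR2HSV)[230:270,370:420],(5,150,120),(18,255,255));mo=cv2.moments(m,True)
if mo["m00"]:print(mo["m00"],"button top",nest(ray("top",370+mo["m10"]/mo["m00"],230+mo["m01"]/mo["m00"],.062)),"expect 15")
m=cv2.inRange(cv2.cvtColor(s,cv2.COLOR_BGR2HSV)[190:220,315:360],(5,150,120),(18,255,255));print(cv2.boundingRect(m),(m>0).sum())
out=np.zeros((480,800,3),np.uint8)
out[:,:360]=cv2.resize(im[140:300,345:465],(360,480),interpolation=2);out[:352,360:]=cv2.resize(s[150:250,230:355],(440,352),interpolation=2)
cv2.imwrite("pics/c7.png",cv2.convertScaleAbs(out,alpha=1.4))
E
```

```text
tcp nest [-104.21570242 -168.96836052] 0.1993635950103161 f [0.33475369 0.13826236] -0.6111270214619071 [-1.78832268e+02  1.98464525e+01  3.61870991e-02]
157.0 button top [14.35793079  0.59248618] expect 15
(10, 8, 14, 8) 80
```

View pics/c7.png

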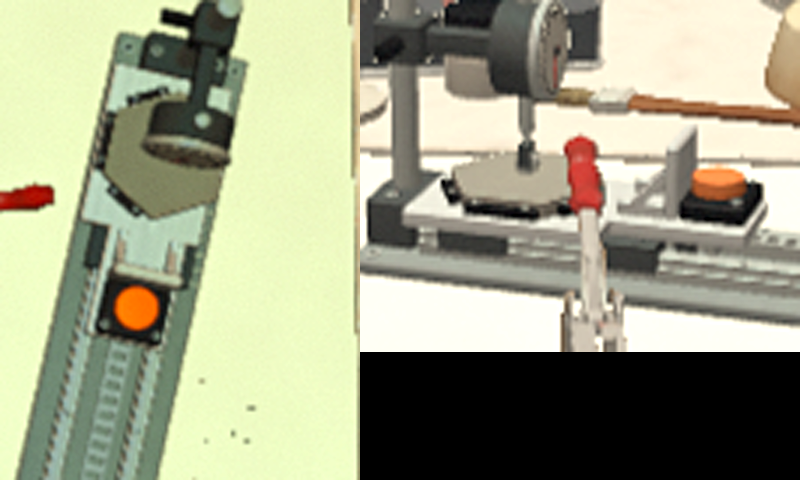

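The button is up (side crop 720,183) and the stage has travelled 119.6 mm. The tile sits in the fences with the roller on it.

```bash
python3 -c "
from workcell import manip
print(manip.hand_in())"
```

```text
the job is handed in; nothing more can be done
None
```

I handed the job in at about 16 s of the 48 s allowed. The tile is home in its nest and the stage is locked at the end stop under the gauge; `hand_in` gave no verdict.

- **Tile:** I pushed it along the stage with the shut fingertips until they came to a hard stop at about 10 N. The top picture then showed it against all three fences.
- **Stage:** I held the lock button fully down at 20–36 N the whole way while the stage moved to its end stop, where the push force rose to 15 N. I then lifted off straight up.
- **Last checks:** The button had moved 119.6 mm along the rails, within the 2.5 mm allowed. It looked fully up in the side view. The tile was still in the fences with the gauge roller on it, though the gauge hides part of it from above. The arm was clear and read about 0 N.
- **Disagreements:** The tile's centre measured about 1 mm off my estimate of the nest position, which is within the camera error. The button force briefly reached 36 N, more than I intended, so I eased off by 1.5 mm. It reached about 36 N again at the end stop.

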